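# Make room for the long rail in the printer-parts tote

## Task

In the blue tote, slide the green divider towards the orange bracket until the other bay is long enough for the silver profile rail, without shoving the bracket. Then set the long silver rail down flat on the floor of that longer bay, lengthwise along the tote, without dropping it in from above the rim.

Things in the scene. Friction and masses are not known exactly. Their poses are not given: they have to be found in the camera images.
- tote: blue open tote fixed to the bench, 170 x 390 mm outside, 55 mm high, walls and floor 5 mm thick (inside 160 x 380 mm, inner floor 5 mm above the bench). Origin: centre of its underside, at bench height. Its y axis runs along its length (the divider slides along it), x across, z up. Its two end walls' inner faces are at y = -190 and +190 mm.
- divider_grip (a point): centre of the grip tab on the green divider, 69 mm above the bench. Tab: 60 mm across the tote (x), 14 mm thick along it (y), from 52 up to 86 mm above the bench. Below it a 6 mm panel spans the tote. Axes as the tote's. It slides only along the tote's y, 130 mm either side of the middle, with about 3 N, and stays where left. Starts near the middle, where neither bay takes the rail.
- rail_mid (a point): centre, half-way up, of the loose long silver aluminium T-slot profile rail, 230 mm long (its x axis), 20 x 20 mm in section, about 0.16 kg, flat on the bench to the robot's left or right; this point is 10 mm above the surface it lies on. The shorter (130 mm) black profile on the opposite side is not wanted.
- bracket_mid (a point): centre, half-way up, of the loose orange printed L-bracket, 50 x 56 x 30 mm high (56 mm along its y axis, roughly along the tote), lying on the tote's floor near one of its two ends (either one); about 60 g. A thin grey liner patch lies on the floor at the other end.
There are look-alikes about, which are no part of the job. What is shaped like the part that bears rail_mid but turquoise is not meant.

How it is judged:
On the way:
1. the divider has been slid towards the bracket so far that the rail fits in the other bay, and the bracket has not been shoved (((y of bracket_mid in the frame of tote above 0 m and y of divider_grip in the frame of tote between 0.042 and 0.125 m) or (y of bracket_mid in the frame of tote below 0 m and y of divider_grip in the frame of tote between -0.125 and -0.042 m)) and distance of bracket_mid from where it was at the start of the episode below 0.015 m and angle between bracket_mid's own z axis and vertical below 0.2 rad), for 0.2 s.
At the end, for the whole second after the job is handed in: The divider stands 42 to 125 mm from the tote's middle on the bracket's side; the rail is at rest flat on the floor of the other bay (its centre under 22 mm above the bench), within 0.2 rad (about 11 degrees) of the tote's length; the bracket is upright within 15 mm of where it was ((((y of bracket_mid in the frame of tote above 0 m and y of divider_grip in the frame of tote between 0.042 and 0.125 m) and y of rail_mid in the frame of tote between -0.085 and 0.01 m) or ((y of bracket_mid in the frame of tote below 0 m and y of divider_grip in the frame of tote between -0.125 and -0.042 m) and y of rail_mid in the frame of tote between -0.01 and 0.085 m)) and x of rail_mid in the frame of tote between -0.075 and 0.075 m and z of rail_mid in the frame of tote below 0.022 m and angle between the x axis of rail_mid and the y axis of tote, either way round below 0.2 rad and linear speed of rail below 0.02 m/s and distance of bracket_mid from where it was at the start of the episode below 0.015 m and angle between bracket_mid's own z axis and vertical below 0.2 rad); the robot touches nothing.
It fails at once if the rail is let go in the air or on top of something, its centre more than 55 mm above the bench (contact force between rail and the fingers below 0.05 N and z of rail_mid in the frame of tote above 0.055 m).
It also fails if it takes over 51 s, if anything falls off the work surface, if the arm or the gripper's body presses on something with over 40 N, if the wrist force passes 120 N, or if a joint passes its speed limit or range.

## Robot

A 6-joint arm with a two-finger parallel gripper is mounted at the origin on the work surface. World frame = base frame: x ahead of the robot, y to its left, z up, the work surface at z = 0. Lengths are in m, angles in rad, forces in N, time in s.
With the tool pointing down it reaches from about 0.35 to 0.975 m from the base axis. Payload 4.9 kg.
Tool frame: the origin (TCP) lies at the very end of the fingers, on their centre line; the grasp point (between the pads) lies 19 mm behind it; z points along the fingers, y is the direction in which the jaws open and shut (so a half turn about z gives the same grasp; the last joint's range is limited). The gripper opens to 85 mm and grips with 20 to 120 N. Pads are 22 mm wide; open, the fingers measure 114 mm over their backs; the gripper's body (76 mm by 85 mm) begins 54 mm behind the grasp point. The pads swing forward as they close: fully open they stand 13 mm farther back than shut.
Start: joints at [1.052, 0.053, 1.613, -0, 1.476, -0.119], TCP at [0.243, 0.576, 0.197] pointing down, gripper open.
Joint ranges: [-3.01, 3.01], [-1.01, 2.22], [0.06, 2.58], [-1.02, 4.17], [0.09, 2.62], [-3.14, 3.14]. Speed limits (rad/s): [2.57, 2.57, 3.14, 3.14, 3.14, 3.14].

## Interface

Orientations are given as a rotation vector (axis times angle).
In Python, from station import ctrl gives the robot as it stands.
- The arm moves only by the tool step_arm, never from a script. Its argument "moves" is a list of rows, each a list of 5 numbers: the opening, from 0 (shut) to 1 (fully open), then the shift along the world's x, y, z in m, then the turn about the world's z in degrees. A call has 1 to 20 rows; each row shifts and turns the pose as measured when the row begins; what a row does not reach is not made up. A row lasts 1/8 s, in which the tool goes at most 62.5 mm and 10.7 degrees, less where a joint would pass 70% of its speed; a pose out of reach is approached as far as the arm can. A call is refused whole if a number of a shift passes 0.0625 or a number of a turn 10.7, either way. A call with a gripper value outside its range is refused whole. The fingers move at their own pace and stop on an object; "newtons" is the grip in N (left out, the last holds). Time passes only in rows, so rows that do not move let the fingers close. It gives the time, the measured TCP pose, the force and the opening at its end, in the units of the state.
- ctrl.get_obs(): the state, without advancing time (a new reading comes with each control period).
- ctrl.get_image(name): name is "side" or "top"; returns a dict with "color" (400x640x3 uint8, red, green, blue), "camera_matrix" (3x3 intrinsics, pixels), "k1" (the pictures are not rectified: a ray, as slopes to the right and down, at radius r is drawn at 1 + k1 r^2 times it, then the intrinsics apply), "R" (3x3) and "t" (3): a world point X has camera coordinates R X + t. Camera axes: x right, y down, z forward; pixel columns grow to the right and rows downward; lengths in m; the calibration is good to about 2 mm. A picture is of the moment at which its call begins. There is no depth.
- ctrl.finish_job(): hands the job in, once; it reports no verdict.
Trained networks look in a picture, given as the dict that the camera call returned (one of the last four; its "shot" number tells which), for a name from the list of things; names that differ only in an ending like _2 or _b are one class to them, and where a whole thing is asked for, a point or a joint stands for the part that bears it (a point fixed in the world has none). Each returns a list of dicts, best first, with "p" (0 to 1); they miss things now and then, are a little off and sometimes report something else, mostly with a low value. They report only what shows in the picture. A call takes as long as a camera call. They do not tell look-alikes from the thing itself.
- ctrl.spot_in(picture, query): "bbox" ([left, top, right, bottom] in pixels, round what is visible of it).
The state is a dict: "t": time; "q": joint angles; "dq": joint speeds; "effort": joint torques, N m; "tool_pos": TCP position; "tool_rot": TCP orientation; "contact_force": force on the tool from outside, world axes, zero at the start; "wrist_torque": the same for the moment, N m; "opening": finger opening in m.
Only numpy, scipy, OpenCV 4.12 (cv2) and the standard library are available. Lean on these libraries where they do the work, as an engineer would, in place of code of your own. Each camera call takes 0.05 s, during which the arm holds its last target.

## Working session

There is one attempt and no reset: what is moved stays moved. The work goes in short steps, Python scripts to look and compute and a tool call to move; the robot and the scene stay as the last step left them, time stands still between calls to the robot, and variables do not carry over. Pictures are saved under pics/ and viewed, and the job is handed in when it is done.

Besides the shell and the picture viewer there is one more tool, called after "Call:" by a JSON object that holds its "name" and its "arguments", one argument or row to a line. step_arm: Moves the arm, as the interface text tells. Its arguments: {"type":"object","properties":{"moves":{"type":"array","items":{"type":"array","items":{"type":"number"}}},"newtons":{"type":"number"}},"required":["moves"]}

```bash
mkdir -p pics; cat > h.py <<'E'
import numpy as np, cv2
from station import ctrl
def save(im,name,box=None,s=1):
    c=im["color"]
    if box: c=c[box[1]:box[3],box[0]:box[2]]
    c=cv2.resize(c,None,fx=s,fy=s,interpolation=cv2.INTER_CUBIC) if s!=1 else c
    cv2.imwrite("pics/"+name,c[:,:,::-1])
def ray(im,uv):
    K=np.array(im["camera_matrix"]);k=im["k1"]
    d=np.array([(uv[0]-K[0,2])/K[0,0],(uv[1]-K[1,2])/K[1,1]]);s=d.copy()
    for _ in range(30): s=d/(1+k*(s@s))
    R=np.array(im["R"]);t=np.array(im["t"])
    return -R.T@t, R.T@np.array([s[0],s[1],1.])
def atz(im,uv,z):
    o,d=ray(im,uv); return o+d*(z-o[2])/d[2]
def proj(im,X):
    K=np.array(im["camera_matrix"]);c=np.array(im["R"])@np.array(X)+np.array(im["t"]);s=c[:2]/c[2]
    s=s*(1+im["k1"]*(s@s)); return K[:2,:2]@s+K[:2,2]
def tri(a,ua,b,ub):
    o1,d1=ray(a,ua);o2,d2=ray(b,ub);d1/=np.linalg.norm(d1);d2/=np.linalg.norm(d2)
    A=np.stack([d1,-d2],1);x=np.linalg.lstsq(A,o2-o1,rcond=None)[0]
    p,q=o1+x[0]*d1,o2+x[1]*d2; return (p+q)/2,np.linalg.norm(p-q)
E
python3 - <<'E'
from h import *
for n in ["top","side"]:
    im=ctrl.get_image(n); save(im,n+"0.png")
    print(n,im["shot"],-np.array(im["R"]).T@im["t"],im["k1"],np.array(im["camera_matrix"])[0])
    for q in ["tote","divider_grip","rail_mid","bracket_mid"]:
        print(q,[(np.round(d["bbox"]).tolist(),round(d["p"],2)) for d in ctrl.spot_in(im,q)])
print(ctrl.get_obs())
E
```

```text
top 1 [ 0.3339187  -0.05935515  1.23541397] 0.02883210375673554 [400.60528111   0.         317.61316971]
tote [([229.0, 122.0, 364.0, 191.0], 0.9)]
divider_grip [([292.0, 135.0, 303.0, 179.0], 0.69)]
rail_mid [([420.0, 244.0, 482.0, 294.0], 0.72), ([395.0, 171.0, 405.0, 246.0], 0.64)]
bracket_mid [([239.0, 139.0, 261.0, 159.0], 0.54)]
side 2 [ 0.23679317 -1.02810487  1.00221242] -0.1258045978055153 [491.20361075   0.         313.11288376]
tote [([313.0, 144.0, 402.0, 250.0], 0.97)]
divider_grip [([326.0, 181.0, 382.0, 204.0], 0.56)]
rail_mid [([230.0, 331.0, 319.0, 399.0], 0.75), ([281.0, 282.0, 375.0, 307.0], 0.71)]
bracket_mid [([335.0, 152.0, 353.0, 172.0], 0.56)]
{'t': 0.5, 'q': array([ 1.05202326e+00,  5.27116896e-02,  1.61291991e+00, -8.72676661e-06,
        1.47598125e+00, -1.18982933e-01]), 'dq': array([-7.70044675e-04, -5.66349194e-04, -3.42729229e-04,  1.26680183e-04,
       -2.25880134e-03,  6.25687987e-05]), 'effort': array([-3.86177280e-04, -3.93224466e+01, -3.70024109e+01, -1.87864043e-04,
        1.39644690e-03,  2.86258842e-05]), 'tool_pos': array([0.24324637, 0.57569712, 0.19658441]), 'tool_rot': array([ 6.23813365e-01,  3.07903382e+00, -3.44064867e-05]), 'contact_force': array([-0.38091215, -0.2766096 ,  0.38962693]), 'wrist_torque': array([ 0.02706428,  0.03855404, -0.01227856]), 'opening': 0.08501514609312737}
```

View pics/top0.png

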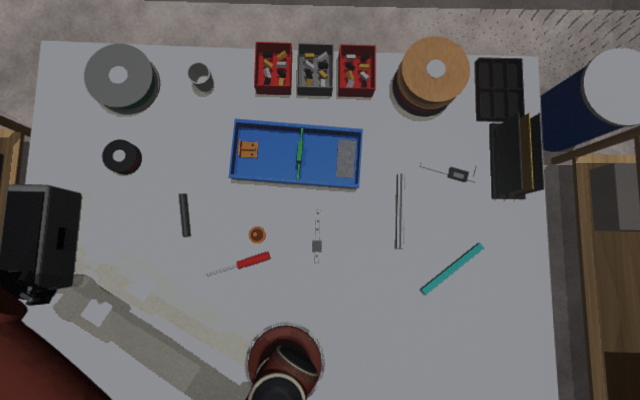

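View pics/side0.png

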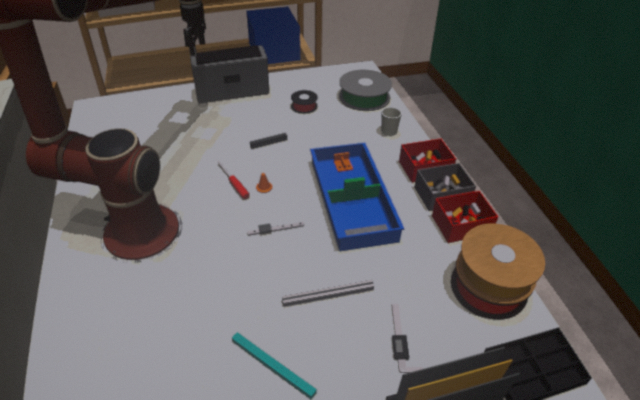

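```bash
python3 - <<'E'
import cv2
a=cv2.imread("pics/top0.png")[110:310,210:500]
cv2.imwrite("pics/top0c.png",cv2.resize(a,None,fx=2.7,fy=2.7,interpolation=2))
a=cv2.imread("pics/side0.png")[130:400,220:450]
cv2.imwrite("pics/side0c.png",cv2.resize(a,None,fx=2.2,fy=2.2,interpolation=2))
E
```

```text
(no output)
```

View pics/top0c.png

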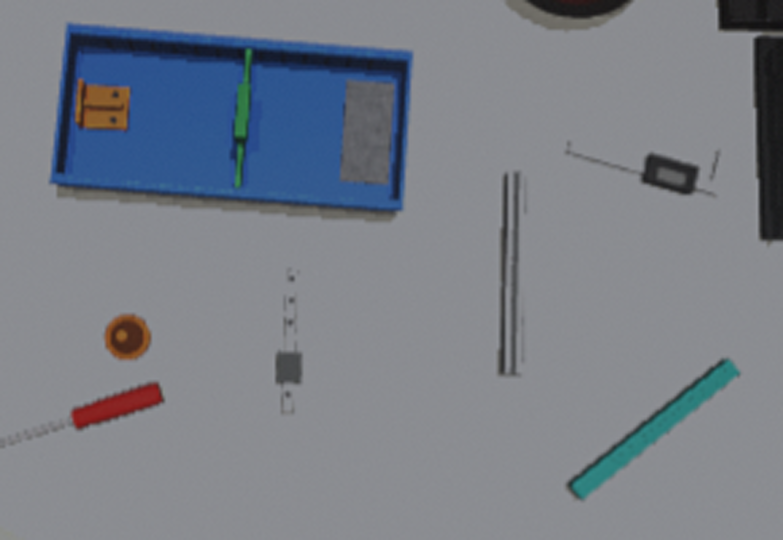

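View pics/side0c.png

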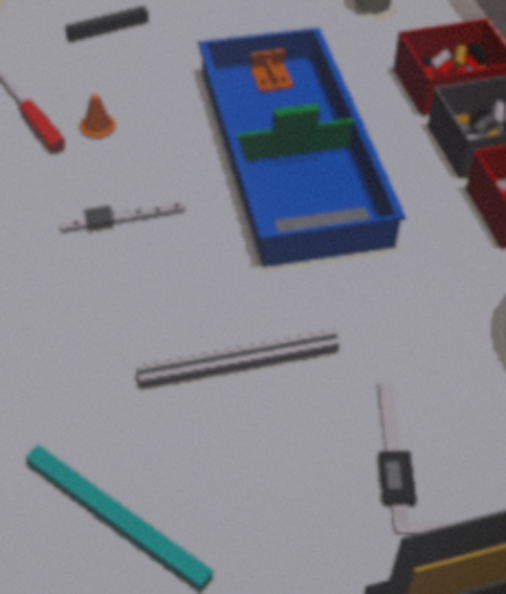

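The wanted thing could be the silver rail (top 400,211; side 328,294), the turquoise rail (452,269), the short black profile (184,215), the silver ruler with slider (317,240) or the caliper (455,172). I choose the silver rail at (400,211), which matches the description. The bracket (248,150) is at the far-left (+y) end of the tote, and the liner is at (346,158).

```bash
cat > fit.py <<'E'
from h import *
from scipy.optimize import least_squares
T=ctrl.get_image("top");S=ctrl.get_image("side")
def t(u,v): return np.array([u/2.7+210,v/2.7+110])
def s(u,v): return np.array([u/2.2+220,v/2.2+130])
# rim outer corners order: (+y,+x),( -y,+x),(-y,-x),(+y,-x)
tt=[t(67,25),t(411,52),t(402,209),t(52,183)]
ss=[s(319,29),s(402,216),s(262,240),s(199,43)]
for a,b in zip(tt,ss): print("corner",*[np.round(v,4) for v in tri(T,a,S,b)])
loc=[(.085,.195),(.085,-.195),(-.085,-.195),(-.085,.195)]
def W(p,x,y,z):
    c,s_=np.cos(p[2]),np.sin(p[2]);return [p[0]+c*x-s_*y,p[1]+s_*x+c*y,z]
def f(p): return np.concatenate([np.r_[proj(T,W(p,*l,.055))-a,proj(S,W(p,*l,.055))-b] for l,a,b in zip(loc,tt,ss)])
r=least_squares(f,[.6,-.0,0]);p=r.x;print("tote",p.round(4),np.degrees(p[2]),r.fun.round(1))
# rail ends top-edge centre
for nm,a,b in [("railfar",t(512,172),s(337,336)),("railnear",t(508,375),s(138,372))]: print(nm,*[np.round(v,4) for v in tri(T,a,S,b)], atz(T,a,.02).round(4),atz(S,b,.02).round(4))
g=(t(243,110),s(296,110)); 
print("tab top",*[np.round(v,4) for v in tri(T,g[0],S,g[1])],atz(T,g[0],.086).round(4))
np.save("tote.npy",p)
for im,n in ((T,"T"),(S,"S")):
    c=im["color"].copy()[:,:,::-1]; c=cv2.resize(c,None,fx=3,fy=3,interpolation=2)
    for l in loc:
        for z in (0,.055): u=proj(im,W(p,*l,z))*3+1; cv2.circle(c,tuple(int(v) for v in u),3,(0,255,255),-1)
    for d in (0,.042,.1): 
        for x in (-.08,.08):u=proj(im,W(p,x,d,.055))*3+1; cv2.circle(c,tuple(int(v) for v in u),3,(255,0,255),-1)
    x0,y0,x1,y1=(210,110,450,300) if n=="T" else (230,130,450,320)
    cv2.imwrite(f"pics/fit{n}.png",c[3*y0:3*y1,3*x0:3*x1])
E
python3 fit.py
```

```text
corner [0.7202 0.1694 0.0491] 0.0034
corner [ 0.6961 -0.2186  0.0539] 0.0005
corner [ 0.5192 -0.2104  0.0497] 0.0035
corner [0.5396 0.1774 0.0508] 0.0045
tote [ 0.6175 -0.0222 -0.0549] -3.1429655865985575 [ 0.1  1.1 -2.3 -0.7  1.   1.4 -1.   0.7  0.9 -1.7  0.6 -1.  -0.  -2.2
  0.5 -1.1]
railfar [ 0.5709 -0.3419  0.0133] 0.0035 [ 0.5679 -0.34    0.02  ] [ 0.5705 -0.3466  0.02  ]
railnear [ 0.3399 -0.3352  0.0147] 0.0056 [ 0.3371 -0.3336  0.02  ] [ 0.3421 -0.3391  0.02  ]
tab top [ 0.6182 -0.0317  0.0826] 0.0015 [ 0.6166 -0.0317  0.086 ]
```

View pics/fitT.png

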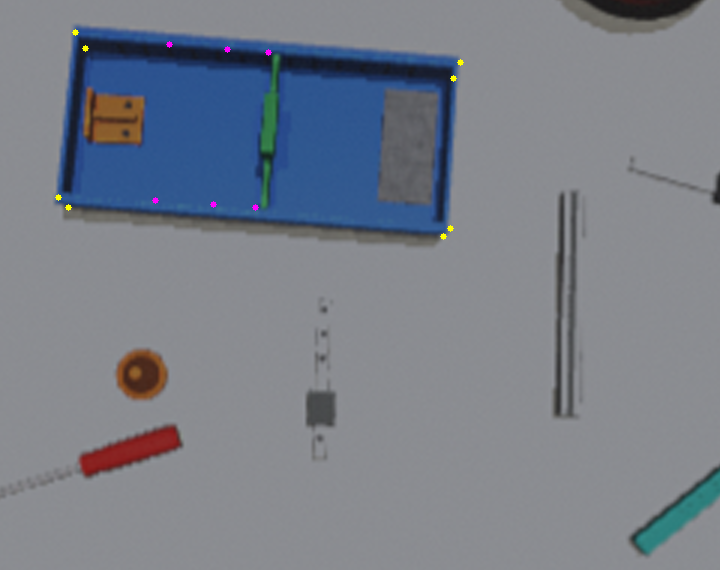

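View pics/fitS.png

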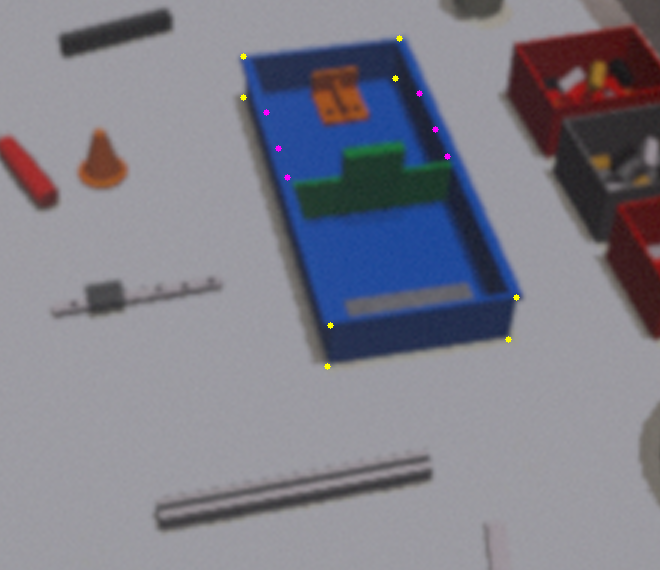

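Call:
{"name": "step_arm", "arguments": {
  "moves": [
    [0.6,0.0267,-0.0434,0,1.4],
    [0.6,0.0267,-0.0434,0,1.4],
    [0.6,0.0267,-0.0434,0,1.4],
    [0.6,0.0267,-0.0434,0,1.4],
    [0.6,0.0267,-0.0434,0,1.4],
    [0.6,0.0267,-0.0434,0,1.4],
    [0.6,0.0267,-0.0434,0,1.4],
    [0.6,0.0267,-0.0434,0,1.4],
    [0.6,0.0267,-0.0434,0,1.4],
    [0.6,0.0267,-0.0434,0,1.4],
    [0.6,0.0267,-0.0434,0,1.4],
    [0.6,0.0267,-0.0434,0,1.4],
    [0.6,0.0267,-0.0434,0,1.4],
    [0.6,0.0267,-0.0434,0,1.4]
  ],
  "newtons": 30
}}

```text
t: 2.35
tool_pos: [0.6256, -0.0495, 0.2]
tool_rot: [0.062, 3.133, 0.008]
contact_force: [0.8, 0.4, 0.2]
opening: 0.0514
```

Call:
{"name": "step_arm", "arguments": {
  "moves": [
    [0.6,0,0,0,0],
    [0.6,-0.008,0.018,-0.01,-0.9]
  ]
}}

```text
t: 2.6
tool_pos: [0.6193, -0.0352, 0.1904]
tool_rot: [0.097, 3.13, 0.008]
contact_force: [0.5, -0.1, -0.1]
opening: 0.0514
```

```bash
python3 - <<'E'
from h import *
print(ctrl.get_obs()["tool_pos"])
a=ctrl.get_image("top");b=ctrl.get_image("side")
save(a,"t1.png",(210,100,450,260),3);save(b,"s1.png",(250,80,450,280),3)
E
```

```text
[ 0.61928358 -0.03521887  0.19042342]
```

View pics/s1.png

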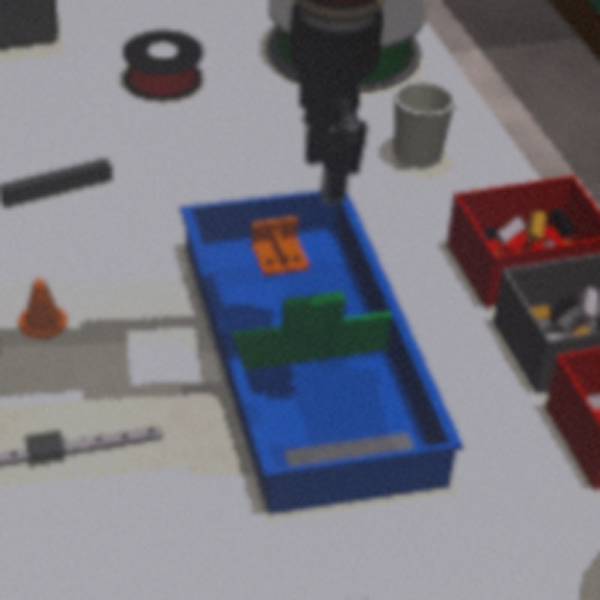

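The side view shows the gripper above the tote with the divider untouched. The tab top is at about (315,300) in the crop. Next I go down onto the tab.

Call:
{"name": "step_arm", "arguments": {
  "moves": [
    [0.6,-0.002,0.003,-0.035,0],
    [0.6,0,0,-0.04,0],
    [0.6,0,0,-0.04,0],
    [0.6,0,0,-0.015,0],
    [0.6,0,0,0,0],
    [0,0,0,0,0],
    [0,0,0,0,0],
    [0,0,0,0,0],
    [0,0,0,0,0]
  ]
}}

```text
t: 3.82
tool_pos: [0.62, -0.0275, 0.0658]
tool_rot: [0.079, 3.119, 0.005]
contact_force: [0.2, 0.7, 0.9]
opening: 0.0003
```

```bash
python3 - <<'E'
from h import *
a=ctrl.get_image("top");b=ctrl.get_image("side")
save(a,"t2.png",(210,100,400,220),4);save(b,"s2.png",(290,100,440,250),4)
o=ctrl.get_obs();print(o["tool_pos"],o["opening"],proj(b,o["tool_pos"]),proj(a,o["tool_pos"]))
E
```

```text
[ 0.61986103 -0.02748946  0.0655875 ] -0.00021650880300557552 [354.03120372 183.49558092] [298.75114534 151.29940475]
```

View pics/s2.png

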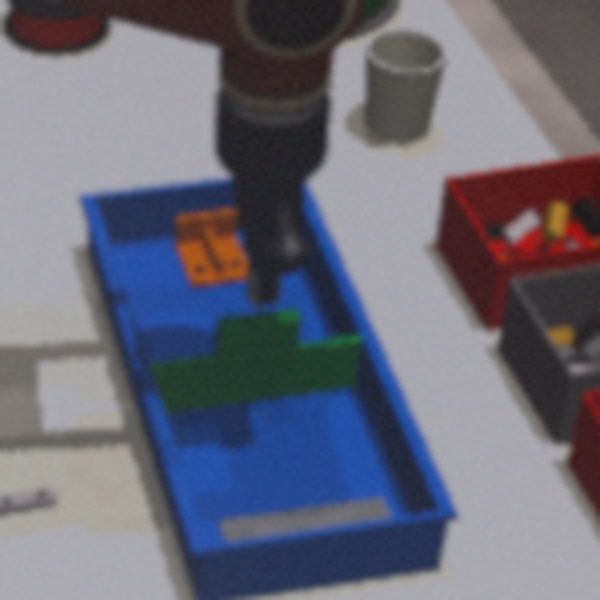

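View pics/t2.png

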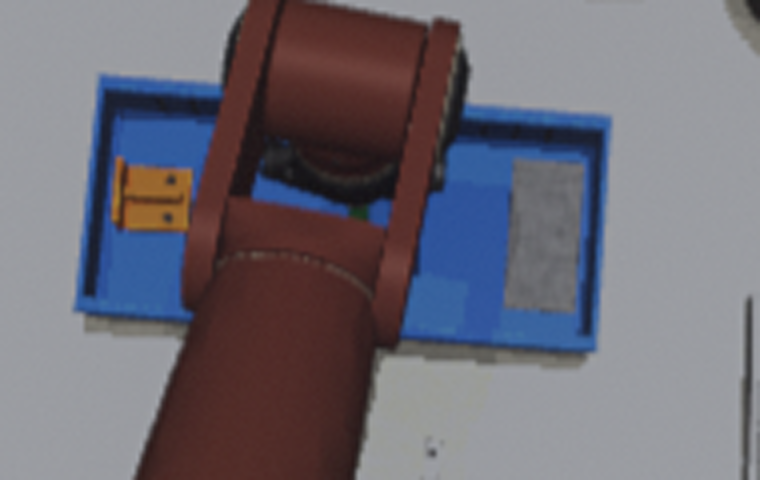

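```bash
python3 - <<'E'
from h import *
b=ctrl.get_image("side")
o=ctrl.get_obs()["tool_pos"]
c=b["color"][140:210,320:400].astype(float); c=np.clip(c*2.2,0,255).astype(np.uint8)
c=cv2.resize(c,None,fx=7.5,fy=7.5,interpolation=cv2.INTER_NEAREST)[:,:,::-1].copy()
cv2.imwrite("pics/s3.png",c)
T=[.617,-.0315,.086]
for X in (o,T,[o[0],o[1],.086],[o[0],.0,.066]): print(X,proj(b,X))
E
```

```text
[ 0.6196262 -0.0274472  0.0652506] [353.9422226  183.58688164]
[0.617, -0.0315, 0.086] [353.94465826 179.18473426]
[np.float64(0.6196261958466315), np.float64(-0.027447198435908978), 0.086] [354.38319614 178.13834086]
[np.float64(0.6196261958466315), 0.0, 0.066] [351.07634974 177.37811923]
```

View pics/s3.png

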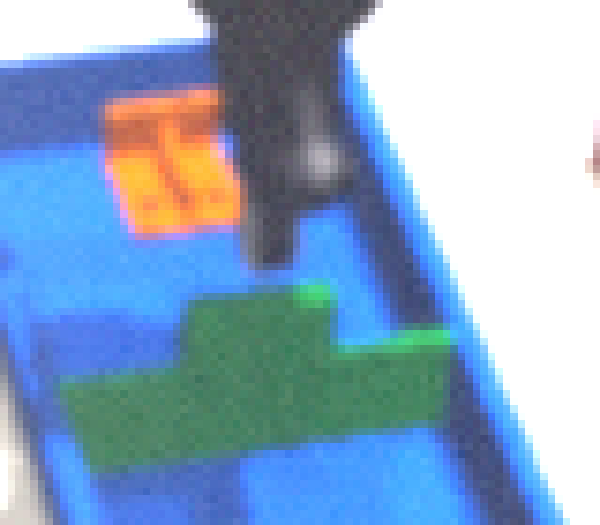

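```bash
python3 - <<'E'
from h import *
b=ctrl.get_image("side")
for X in ([.6193,-.0352,.1904],[.6193,-.0352-.025,.2],[.6193,-.0352+.025,.2],[.2432,.5757,.1966]): print(X,proj(b,X))
c=cv2.imread("pics/side0.png")[0:90,150:260];cv2.imwrite("pics/s0g.png",cv2.resize(c,None,fx=6,fy=6,interpolation=0))
E
```

```text
[0.6193, -0.0352, 0.1904] [357.50089209 150.70636393]
[0.6193, -0.060200000000000004, 0.2] [360.68200625 153.42144689]
[0.6193, -0.0102, 0.2] [354.85672961 142.46685412]
[0.2432, 0.5757, 0.1966] [199.15921739  61.88531575]
```

View pics/s0g.png

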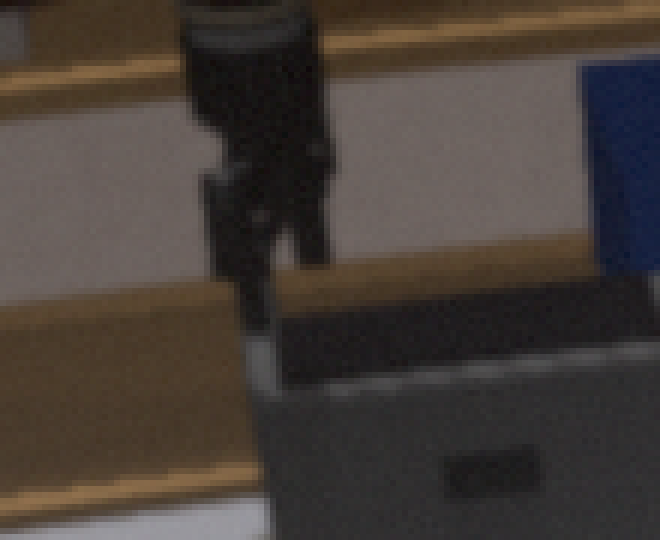

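```bash
python3 - <<'E'
from h import *
b=ctrl.get_image("top")
o=ctrl.get_obs();print(o["q"],o["tool_pos"],o["contact_force"])
X=np.array([.2432,.5757,.1966])
for dz in (0,.013,.03): 
  for y in ((0,0),(.389*.0425,.921*.0425),(-.389*.0425,-.921*.0425)): print(dz,proj(b,X+[y[0],y[1],dz]).round(1))
c=cv2.imread("pics/top0.png")[240:340,0:110];cv2.imwrite("pics/t0g.png",cv2.resize(np.clip(c*2.0,0,255).astype(np.uint8),None,fx=6,fy=6,interpolation=0))
E
```

```text
[-0.16732183  0.14027024  1.74781035  0.00654629  1.23420222 -1.68938017] [ 0.61937231 -0.02739276  0.06487218] [-0.23240281  0.67215692 -0.47859351]
0 [ 49.1 280.9]
0 [ 33.4 273.9]
0 [ 64.8 287.9]
0.013 [ 45.6 281.3]
0.013 [ 29.7 274.3]
0.013 [ 61.5 288.4]
0.03 [ 41.  281.9]
0.03 [ 24.8 274.7]
0.03 [ 57.2 289.2]
```

View pics/t0g.png

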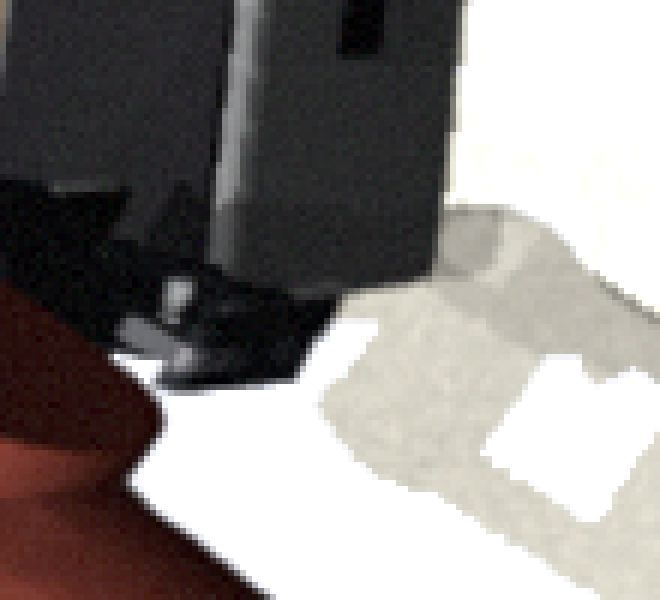

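The closed fingertip shows at (355.7,175.7) in the side view. The reported TCP projects to (354,183.5), so the tip looks about 30 mm higher than reported, clear above the tab. Both earlier views agree with that. I'll check it with a gentle touch on the tab top.

Call:
{"name": "step_arm", "arguments": {
  "moves": [
    [0,0,-0.002,-0.004,0],
    [0,0,0,-0.003,0]
  ]
}}

```text
t: 4.32
tool_pos: [0.6193, -0.0295, 0.0574]
tool_rot: [0.079, 3.121, 0.005]
contact_force: [-0.0, -0.0, -0.1]
opening: 0.0005
```

Call:
{"name": "step_arm", "arguments": {
  "moves": [
    [0,0,0,-0.003,0],
    [0,0,0,-0.002,0]
  ]
}}

```text
t: 4.58
tool_pos: [0.6189, -0.0296, 0.0514]
tool_rot: [0.08, 3.122, 0.005]
contact_force: [-0.2, -0.0, 1.9]
opening: 0.0002
```

Call:
{"name": "step_arm", "arguments": {
  "moves": [
    [0,0,0,-0.001,0]
  ]
}}

```text
t: 4.7
tool_pos: [0.619, -0.0295, 0.0513]
tool_rot: [0.079, 3.122, 0.005]
contact_force: [-4.2, 0.3, 9.0]
opening: -0.0002
```

```bash
python3 - <<'E'
from h import *
o=ctrl.get_obs();print(o["tool_pos"],o["contact_force"])
b=ctrl.get_image("side")
c=b["color"][140:210,320:400].astype(float); c=np.clip(c*2.2,0,255).astype(np.uint8)
cv2.imwrite("pics/s4.png",cv2.resize(c,None,fx=7.5,fy=7.5,interpolation=0)[:,:,::-1])
E
```

```text
[ 0.61902907 -0.0295219   0.05132286] [-4.18336734  0.28705644  9.00199831]
```

View pics/s4.png

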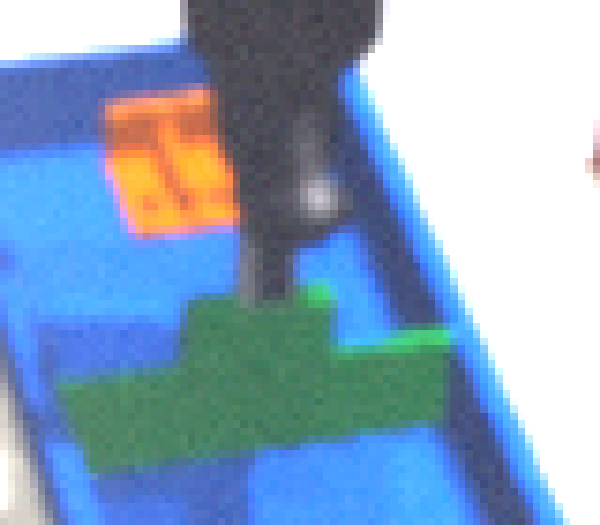

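Contact came at a reported z of 0.0513 on the tab top (0.086), so the reported z reads about 35 mm low. I'll use real z = reported + 0.035 from here. Now I rise, open, and go down to a real TCP of about 0.056.

Call:
{"name": "step_arm", "arguments": {
  "moves": [
    [0,0,0,0.03,0],
    [0.6,0,-0.002,0.02,0],
    [0.6,0,0,0,0],
    [0.6,0,0,-0.025,0],
    [0.6,0,0,-0.03,0],
    [0.6,0,0,-0.02,0],
    [0.6,0,0,0,0]
  ]
}}

```text
t: 5.62
tool_pos: [0.6172, -0.0315, 0.023]
tool_rot: [0.08, 3.125, 0.006]
contact_force: [-0.5, 0.9, -0.5]
opening: 0.0514
```

Call:
{"name": "step_arm", "arguments": {
  "moves": [
    [0,0,0,0,0],
    [0,0,0,0,0],
    [0,0,0,0,0],
    [0,0,0,0,0]
  ]
}}

```text
t: 6.12
tool_pos: [0.6181, -0.0313, 0.0243]
tool_rot: [0.08, 3.122, 0.006]
contact_force: [0.8, 0.2, -2.8]
opening: 0.0134
```

Call:
{"name": "step_arm", "arguments": {
  "moves": [
    [0,0.0005,0.008,0,0],
    [0,0.0005,0.008,0,0],
    [0,0.0005,0.008,0,0],
    [0,0.0005,0.008,0,0],
    [0,0.0005,0.008,0,0],
    [0,0.0005,0.008,0,0],
    [0,0.0005,0.008,0,0],
    [0,0.0005,0.008,0,0],
    [0,0.0005,0.008,0,0],
    [0,0.0005,0.008,0,0]
  ]
}}

```text
t: 7.38
tool_pos: [0.6227, 0.0523, 0.0244]
tool_rot: [0.081, 3.124, 0.001]
contact_force: [-0.8, -2.9, -2.3]
opening: 0.0136
```

Call:
{"name": "step_arm", "arguments": {
  "moves": [
    [0,0.0005,0.007,0,0],
    [0,0,0,0,0],
    [0.6,0,0,0,0],
    [0.6,0,0,0,0],
    [0.6,0,0,0.04,0],
    [0.6,0,0,0.05,0],
    [0.6,-0.005,-0.05,0.03,0],
    [0.6,-0.005,-0.05,0.01,0],
    [0.6,-0.02,-0.05,0,0],
    [0.6,-0.03,-0.05,0,0],
    [0.6,-0.03,-0.05,0,0],
    [0.6,-0.03,-0.05,0,0],
    [0.6,-0.03,-0.03,0,0]
  ]
}}

```text
t: 9.0
tool_pos: [0.4747, -0.2763, 0.168]
tool_rot: [0.069, 3.104, 0.001]
contact_force: [-0.0, -0.6, 0.3]
opening: 0.051
```

```bash
python3 - <<'E'
from h import *
a=ctrl.get_image("top");b=ctrl.get_image("side");p=np.load("tote.npy")
o=ctrl.get_obs();print(o["tool_pos"],o["t"])
c,s_=np.cos(p[2]),np.sin(p[2])
loc=lambda X:(np.array([[c,s_],[-s_,c]])@(np.array(X)[:2]-p[:2])).round(4)
for n,im,z in (("top",a,.086),("side",b,.086)):
  for q,zz in (("divider_grip",.06),("bracket_mid",.02),("rail_mid",.01)):
    for d in ctrl.spot_in(im,q):
        bb=d["bbox"];m=[(bb[0]+bb[2])/2,(bb[1]+bb[3])/2];X=atz(im,m,zz);print(n,q,np.round(bb),round(d["p"],2),X.round(3),loc(X))
save(a,"t5.png",(210,100,450,270),3.2);save(b,"s5.png",(230,100,430,330),2.6)
E
```

```text
[ 0.473716   -0.27697686  0.16789266] 9.1
top divider_grip [264. 126. 274. 178.] 0.81 [0.618 0.061 0.06 ] [-0.0044  0.0833]
top bracket_mid [237. 136. 262. 158.] 0.77 [0.64  0.127 0.02 ] [0.0145 0.15  ]
top rail_mid [422. 245. 481. 296.] 0.95 [ 0.276 -0.496  0.01 ] [-0.3155 -0.4923]
top rail_mid [397. 205. 404. 223.] 0.7 [ 0.444 -0.343  0.01 ] [-0.1553 -0.33  ]
side divider_grip [346. 159. 372. 182.] 0.58 [0.654 0.031 0.06 ] [0.0339 0.0549]
side rail_mid [281. 281. 375. 309.] 0.84 [ 0.454 -0.347  0.01 ] [-0.1455 -0.3328]
side rail_mid [229. 332. 318. 396.] 0.57 [ 0.287 -0.498  0.01 ] [-0.3041 -0.4932]
```

View pics/t5.png

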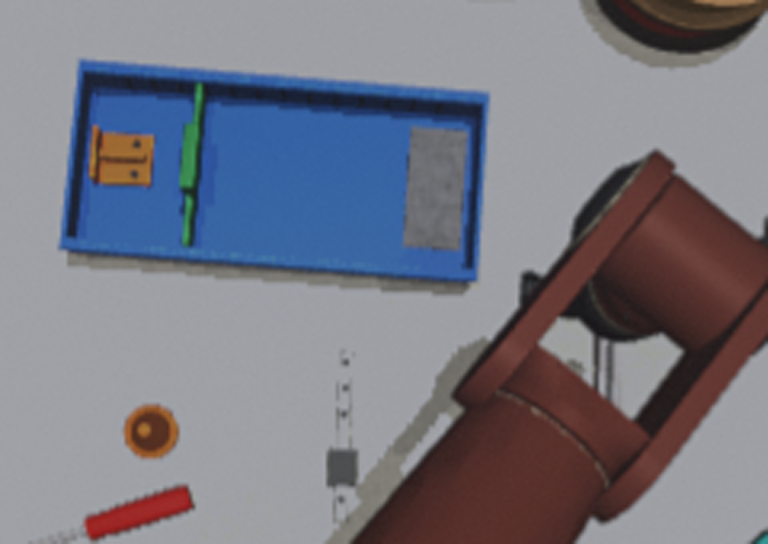

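View pics/s5.png

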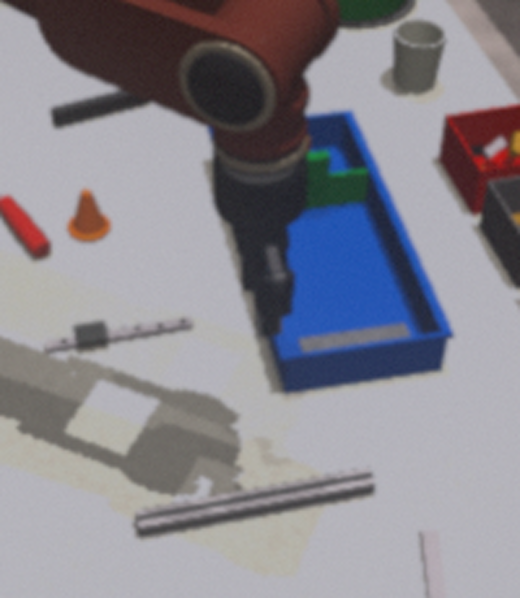

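Call:
{"name": "step_arm", "arguments": {
  "moves": [
    [0.7,-0.01,-0.03,-0.02,0.5],
    [0.7,-0.008,-0.03,-0.04,0.5],
    [0.7,0,0,-0.04,0],
    [0.7,0,0,-0.035,0],
    [0.7,0,0,0,0],
    [0.7,0,0,0,0]
  ]
}}

```text
t: 10.15
tool_pos: [0.4642, -0.3309, 0.0317]
tool_rot: [0.018, 3.101, -0.001]
contact_force: [-1.2, 1.1, -0.1]
opening: 0.0598
```

```bash
python3 - <<'E'
from h import *
b=ctrl.get_image("side")
o=ctrl.get_obs();print(o["tool_pos"],o["tool_rot"],o["contact_force"])
save(b,"s6.png",(260,200,400,330),5)
E
```

```text
[ 0.46401914 -0.3307716   0.03166453] [ 1.77667800e-02  3.10126212e+00 -7.75930994e-04] [-0.48614575 -0.31905515 -0.24482972]
```

View pics/s6.png

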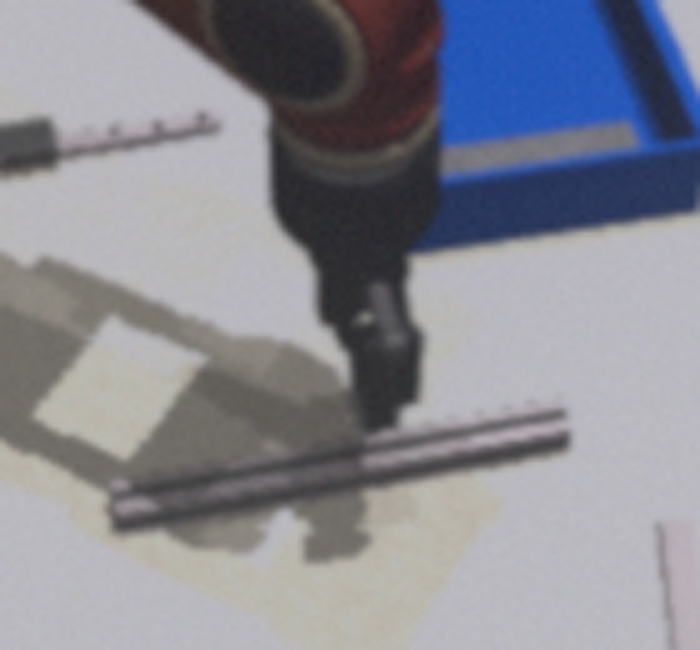

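Call:
{"name": "step_arm", "arguments": {
  "moves": [
    [0.7,-0.009,-0.008,-0.01,-1],
    [0.7,0,0,-0.02,0],
    [0.7,0,0,-0.015,0],
    [0.7,0,0,0,0]
  ]
}}

```text
t: 10.7
tool_pos: [0.4557, -0.3405, -0.0134]
tool_rot: [0.046, 3.098, -0.007]
contact_force: [-0.9, 0.6, -0.5]
opening: 0.0599
```

Call:
{"name": "step_arm", "arguments": {
  "moves": [
    [0.7,0,0,-0.011,0],
    [0.7,0,0,-0.004,0],
    [0.4,0,0,0,0],
    [0.4,0,0,0,0]
  ]
}}

```text
t: 11.2
tool_pos: [0.4562, -0.3407, -0.0292]
tool_rot: [0.046, 3.097, -0.007]
contact_force: [-0.6, -0.4, 0.8]
opening: 0.0341
```

```bash
python3 - <<'E'
from h import *
b=ctrl.get_image("side")
o=ctrl.get_obs();print(o["tool_pos"],o["tool_rot"],o["contact_force"],o["opening"])
save(b,"s7.png",(260,220,400,330),5)
E
```

```text
[ 0.45622233 -0.34077731 -0.02909362] [ 0.04595486  3.09694229 -0.00737387] [0.07455205 0.74403934 0.13376864] 0.034121082395383626
```

View pics/s7.png

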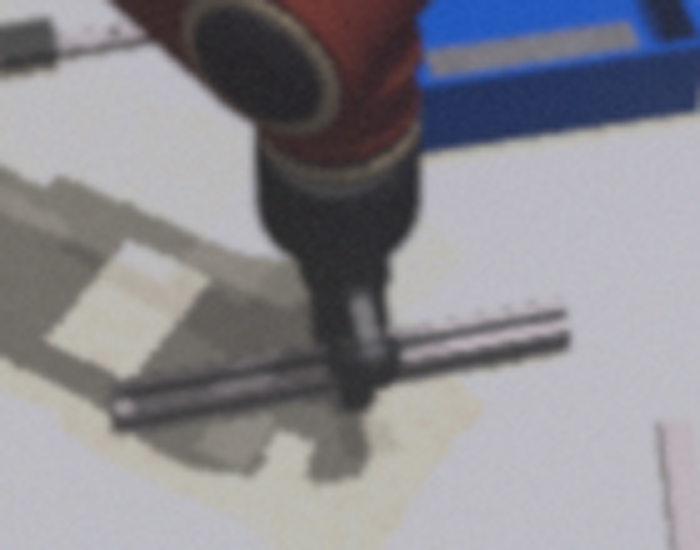

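The near finger is in front of the rail at about its middle (350,385 in the crop). I'll close the gripper.

Call:
{"name": "step_arm", "arguments": {
  "moves": [
    [0,0,0,0,0],
    [0,0,0,0,0],
    [0,0,0,0,0],
    [0,0,0,0,0],
    [0,0,0,0.01,0],
    [0,0,0,0.02,0],
    [0,0,0,0,0]
  ],
  "newtons": 60
}}

```text
t: 12.12
tool_pos: [0.4562, -0.3407, 0.0027]
tool_rot: [0.046, 3.097, -0.007]
contact_force: [0.3, 0.6, -1.1]
opening: 0.0185
```

```bash
python3 - <<'E'
from h import *
b=ctrl.get_image("side")
o=ctrl.get_obs();print(o["tool_pos"],o["tool_rot"],o["contact_force"],o["opening"])
save(b,"s8.png",(260,220,400,330),5)
E
```

```text
[ 0.45535869 -0.33988682  0.00139105] [ 0.04597654  3.09861256 -0.00479377] [ 0.20132369 -0.86503074 -1.6399245 ] 0.017968569265088247
```

View pics/s8.png

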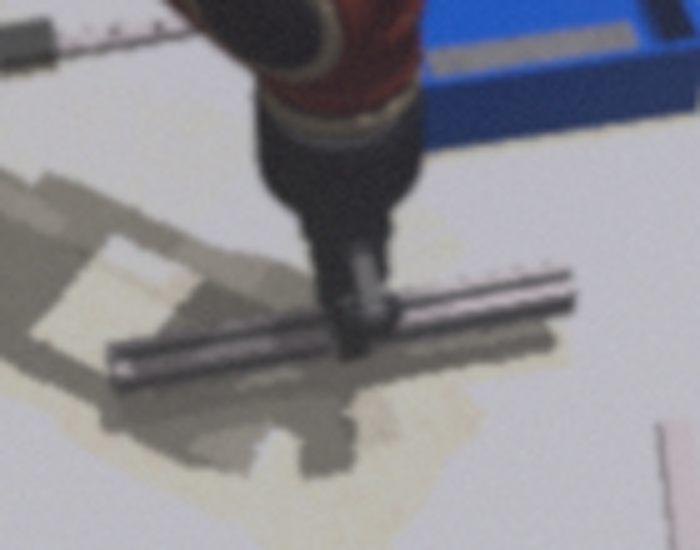

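The rail is held level at mid-length. Next I lift it, turn it and carry it.

Call:
{"name": "step_arm", "arguments": {
  "moves": [
    [0,0,0,0.035,0],
    [0,0,0,0.04,0],
    [0,0,0,0.04,0],
    [0,0.01,0.016,0.01,-6],
    [0,0.014,0.025,0,-9],
    [0,0.014,0.025,0,-9],
    [0,0.014,0.025,0,-9],
    [0,0.014,0.025,0,-9],
    [0,0.014,0.025,0,-9],
    [0,0.014,0.025,0,-9],
    [0,0.014,0.025,0,-9],
    [0,0.014,0.025,0,-9],
    [0,0.014,0.025,0,-9],
    [0,0.01,0.015,0,0]
  ]
}}

```text
t: 13.92
tool_pos: [0.5965, -0.0715, 0.115]
tool_rot: [2.243, 2.176, -0.036]
contact_force: [0.2, -0.3, -1.3]
opening: 0.0184
```

Call:
{"name": "step_arm", "arguments": {
  "moves": [
    [0,0.016,-0.005,0,-1.4],
    [0,0,0,0,0],
    [0,0,0,0,0]
  ]
}}

```text
t: 14.3
tool_pos: [0.6117, -0.0753, 0.1127]
tool_rot: [2.263, 2.16, -0.041]
contact_force: [-1.0, 0.6, -2.3]
opening: 0.0178
```

```bash
python3 - <<'E'
from h import *
a=ctrl.get_image("top");b=ctrl.get_image("side")
o=ctrl.get_obs();print(o["tool_pos"],o["tool_rot"],o["contact_force"],o["opening"])
save(b,"s9.png",(280,100,430,260),4);save(a,"t9.png",(210,100,410,220),4)
E
```

```text
[ 0.6117634  -0.07549079  0.11294134] [ 2.26354383  2.15851986 -0.04009417] [-0.8703165   0.91479328 -1.45132536] 0.018094315213976024
```

View pics/s9.png

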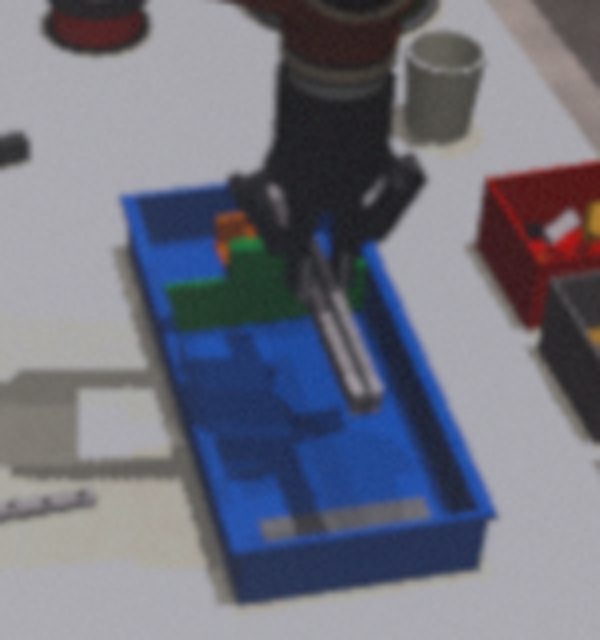

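View pics/t9.png

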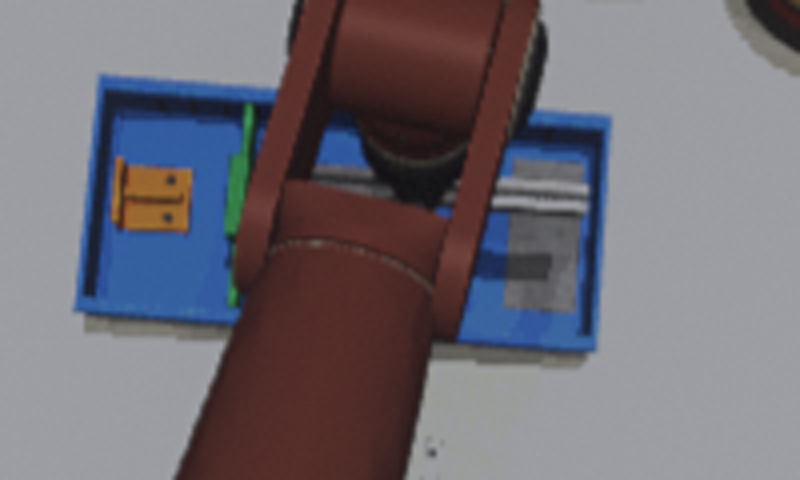

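```bash
python3 - <<'E'
from h import *
a=ctrl.get_image("top");b=ctrl.get_image("side");p=np.load("tote.npy")
c,s_=np.cos(p[2]),np.sin(p[2])
loc=lambda X:(np.array([[c,s_],[-s_,c]])@(np.array(X)[:2]-p[:2])).round(4)
ua=(357,149.3);ub=(371.5,197)
X,g=tri(a,ua,b,ub);print(X,g,loc(X))
for z in (.14,.16):print(z,loc(atz(a,ua,z)),loc(atz(b,ub,z)))
E
```

```text
[ 0.60671217 -0.19016502  0.16186094] 0.0013699386688451488 [-0.0016 -0.1683]
0.14 [ 0.0034 -0.1706] [ 0.0076 -0.1459]
0.16 [-0.0018 -0.1684] [-0.0002 -0.1663]
```

The rail's -y end triangulates to tote-local (-2,-168) mm with its top at about z 0.16. The centre is therefore near y = -53 mm, which clears both the end wall and the divider. Now I lower it.

Call:
{"name": "step_arm", "arguments": {
  "moves": [
    [0,0,0,-0.03,0],
    [0,0,0,-0.03,0],
    [0,0,0,-0.03,0],
    [0,0,0,-0.02,0],
    [0,0,0,0,0],
    [0,0,0,-0.008,0]
  ]
}}

```text
t: 15.25
tool_pos: [0.6141, -0.0769, -0.0033]
tool_rot: [2.258, 2.153, -0.032]
contact_force: [1.1, 0.2, -1.5]
opening: 0.0182
```

Call:
{"name": "step_arm", "arguments": {
  "moves": [
    [0,0,0,-0.008,0],
    [0,0,0,-0.005,0],
    [0,0,0,-0.003,0]
  ]
}}

```text
t: 15.62
tool_pos: [0.6155, -0.0772, -0.0185]
tool_rot: [2.256, 2.152, -0.03]
contact_force: [0.5, -0.8, -1.6]
opening: 0.0182
```

Call:
{"name": "step_arm", "arguments": {
  "moves": [
    [0,0,0,-0.002,0],
    [0,0,0,-0.001,0]
  ]
}}

```text
t: 15.88
tool_pos: [0.6156, -0.0772, -0.0216]
tool_rot: [2.256, 2.152, -0.029]
contact_force: [-1.2, 0.4, -1.8]
opening: 0.0182
```

Call:
{"name": "step_arm", "arguments": {
  "moves": [
    [0,0,0,-0.002,0],
    [0,0,0,-0.001,0]
  ]
}}

```text
t: 16.12
tool_pos: [0.6162, -0.0772, -0.0235]
tool_rot: [2.256, 2.151, -0.029]
contact_force: [-2.8, 1.2, 5.4]
opening: 0.0185
```

```bash
python3 - <<'E'
from h import *
b=ctrl.get_image("side")
o=ctrl.get_obs();print(o["tool_pos"],o["contact_force"],o["opening"])
save(b,"s10.png",(280,100,430,260),4)
E
```

```text
[ 0.61618991 -0.07722637 -0.0234496 ] [-2.31899702  0.54117178  2.96577118] 0.018067610776054302
```

View pics/s10.png

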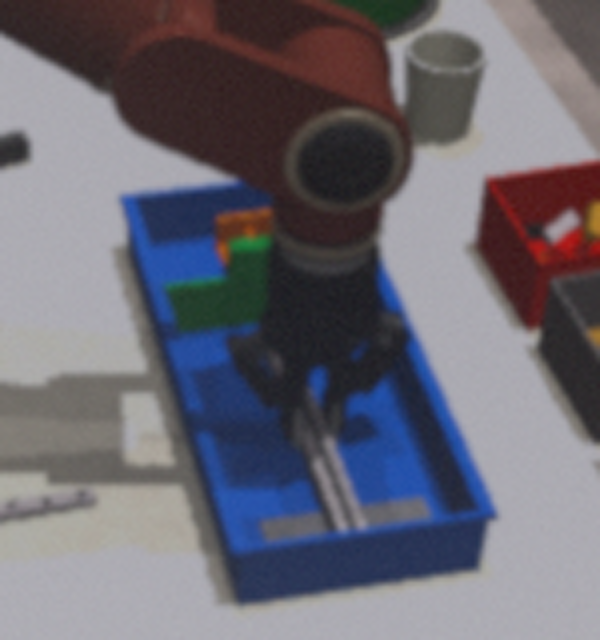

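The floor contact came at the expected height (reported -0.0235). I release and retreat upwards.

Call:
{"name": "step_arm", "arguments": {
  "moves": [
    [0.3,0,0,0,0],
    [0.5,0,0,0,0],
    [0.5,0,0,0,0],
    [0.5,0,0,0.02,0],
    [0.5,0,0,0.04,0],
    [0.5,0,0,0.05,0],
    [0.5,0,0,0.05,0],
    [0.5,-0.02,-0.04,0.01,0],
    [0.5,-0.03,-0.05,0,0],
    [0.5,-0.03,-0.05,0,0],
    [0.5,-0.03,-0.05,0,0],
    [0.5,-0.03,-0.05,0,0],
    [0.5,-0.03,-0.05,0,0],
    [0.5,-0.03,-0.05,0,0],
    [0.5,0,0,0,0]
  ]
}}

```text
t: 18.05
tool_pos: [0.4125, -0.4287, 0.1739]
tool_rot: [2.233, 2.136, -0.02]
contact_force: [0.0, -0.2, -0.2]
opening: 0.0429
```

```bash
python3 - <<'E'
from h import *
a=ctrl.get_image("top");b=ctrl.get_image("side")
o=ctrl.get_obs();print(o["tool_pos"],o["contact_force"],o["t"])
save(b,"s11.png",(280,100,430,260),4);save(a,"t11.png",(210,100,410,220),4)
E
```

```text
[ 0.4144224  -0.42608983  0.17354715] [-3.00086043e-01  1.85359441e-02 -1.04957339e-04] 18.15
```

View pics/s11.png

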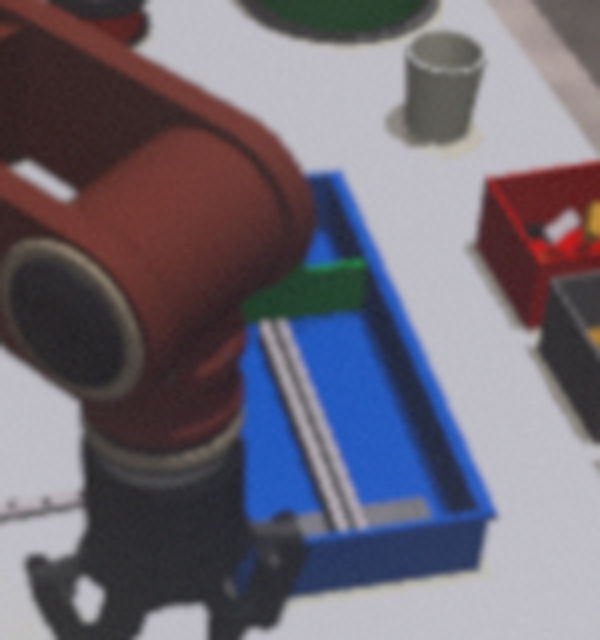

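View pics/t11.png

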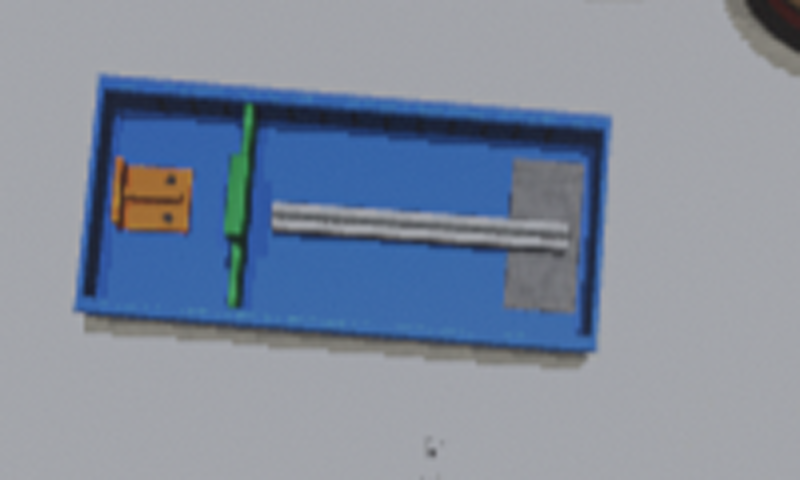

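The rail lies flat and parallel between the divider (top crop 240,195) and the end wall, with the bracket at its old pixels (155,199). A quick numeric check comes first, then I hand in.

```bash
python3 - <<'E'
from h import *
a=ctrl.get_image("top");b=ctrl.get_image("side");p=np.load("tote.npy")
c,s_=np.cos(p[2]),np.sin(p[2])
loc=lambda X:np.r_[np.array([[c,s_],[-s_,c]])@(np.array(X)[:2]-p[:2]),X[2]].round(4)
e=[(273/4+210,217/4+100),(570/4+210,235/4+100)];f=[(275/4+280,320/4+100),(348/4+280,527/4+100)]
for u,v in zip(e,f): X,g=tri(a,u,b,v);print(loc(X),round(g,4),loc(atz(a,u,.025)))
print("tab",loc(atz(a,(240/4+210,195/4+100),.086)), "bracket",ctrl.spot_in(a,"bracket_mid")[:1])
ctrl.finish_job()
E
```

```text
[0.0019 0.0584 0.0239] 0.0069 [-0.0019  0.0586  0.025 ]
[-0.0014 -0.1697  0.0358] 0.0023 [ 0.0023 -0.1709  0.025 ]
tab [-0.0015  0.0784  0.086 ] bracket [{'bbox': [238.3, 138.4, 258.6, 157.5], 'p': 0.59}]
the job is handed in; nothing more can be done
```

The job is handed in at about 18 s of the 51 s. I slid the green divider to about +78 mm on the bracket's side. I then set the silver rail down flat in the other bay, released it on floor contact, and moved the gripper clear.

**Last checks:**
- **Rail position:** its centre is at about y = -56 mm and x = 0 mm in the tote frame. It is within about 1° of the tote's length.
- **Rail height:** its top triangulates to 24 mm at one end and 36 mm at the other, where 25 mm is expected. I put the second value down to my pixel picks: the floor contact came at the expected height and the rail looks flat in both pictures.
- **Bracket:** it shows at the same pixels as at the start, within about 1 px by the network's box. I made no separate check of its uprightness beyond the picture.
- **Contact:** the gripper touched nothing at hand-in.

**Disagreement found:** the reported tool height read about 35 mm low. My first grasp closed on air above the divider tab because of it. A gentle touch on the tab top gave the offset, and I allowed for it from then on. The arm also reported a tilt of about 2°, which I could not correct with the available moves.

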